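# Put the inspected lenses away under their dust covers

### The arm

A 6-joint arm with a two-finger parallel gripper is mounted at the origin on the work surface. World frame = base frame: x ahead of the robot, y to its left, z up, the work surface at z = 0. Lengths are in m, angles in degrees, forces in N, time in s.
With the tool pointing down it reaches from about 0.3 to 0.75 m from the base axis. Payload 8.5 kg.
Tool frame: the origin (TCP) lies midway between the tips of the shut fingers; the grasp point (between the pads) lies 19 mm behind it; y points along the fingers, x is the direction in which the jaws open and shut, and the axes are right-handed (so a half turn about y gives the same grasp; the last joint's range is limited). The gripper opens to 85 mm and grips with 20 to 120 N. Pads are 22 mm wide; open, the fingers measure 114 mm over their backs; the gripper's body (76 mm by 85 mm) begins 54 mm behind the grasp point. The pads swing forward as they close: fully open they stand 13 mm farther back than shut.
Start: joints at [-80.976, 21.807, 74.336, -0, 83.858, -12.336], TCP at [0.2, -0.512, 0.231] pointing down, gripper open.
Joint ranges: [-178.18, 178.18], [-50.72, 133.34], [12.68, 142.11], [-81.47, 261.47], [9.98, 163.14], [-165.26, 165.26]. Speed limits (degrees/s): [136.94, 136.94, 180, 180, 180, 180].

### API

Orientations are given as a 3x3 rotation matrix whose columns are the frame's x, y, z axes.
In Python, from rig import env gives the robot as it stands.
- The arm moves only by the tool carry_out, never from a script. Its argument "plan" is a list of rows, each a list of 3 entries, a list of its own where there are three numbers: the shift along the tool's x, y, z in m, then the turn, a rotation vector about the tool's x, y, z in degrees, then the finger opening in m, from 0 to 0.0854. In form: [[[dx, dy, dz], [ax, ay, az], jaw], ...]. A call has 1 to 8 rows; each row shifts and turns the commanded pose from where the row before left it, along the tool's axes as they then stand; what a row does not reach is not made up. A row lasts 1/8 s, in which the tool goes at most 62.5 mm and 10.7 degrees, less where a joint would pass 70% of its speed; a pose out of reach is approached as far as the arm can. A call is refused whole if a number of a shift passes 0.0625 or a number of a turn 10.7, either way. A call with a gripper value outside its range is refused whole. The fingers move at their own pace and stop on an object; "force" is the grip in N (left out, the last holds). Time passes only in rows, so rows that do not move let the fingers close. It gives the time, the measured TCP pose, the force and the opening at its end, in the units of the state.
- env.observe(): the state, without advancing time (a new reading comes with each control period).
- env.get_image(name): name is "side" or "top"; returns a dict with "image" (420x560x3 uint8, red, green, blue), "vfov" (degrees; the focal length in pixels is half the picture's height over the tangent of half this angle, whatever the lens; pixels are square), "cx", "cy" (the principal point, pixels), "rvec" (rotation vector, rad) and "tvec" (3), from world to camera coordinates, as OpenCV has them. Camera axes: x right, y down, z forward; pixel columns grow to the right and rows downward; lengths in m; the calibration is good to about 2 mm. A picture is of the moment at which its call begins. There is no depth.
- env.close_job(): hands the job in, once; it reports no verdict.
Trained networks look in a picture, given as the dict that the camera call returned (one of the last four; its "shot" number tells which), for a name from the list of things; names that differ only in an ending like _2 or _b are one class to them, and where a whole thing is asked for, a point or a joint stands for the part that bears it (a point fixed in the world has none). Each returns a list of dicts, best first, with "conf" (0 to 1); they miss things now and then, are a little off and sometimes report something else, mostly with a low value. They report only what shows in the picture. A call takes as long as a camera call. They do not tell look-alikes from the thing itself.
- env.outline_of(target, picture): "mask" (420x560 bool, what is visible of it) and "pixel" ([row, column] in pixels, amid what is visible of it).
The state is a dict: "time_s": time; "q": joint angles; "qvel": joint speeds; "joint_efforts": joint torques, N m; "position": TCP position; "tool_rot": TCP orientation; "ft_force": force on the tool from outside, world axes, zero at the start; "wrist_torque": the same for the moment, N m; "grip_width": finger opening in m.
Only numpy, scipy, OpenCV 4.12 (cv2) and the standard library are available. Lean on these libraries where they do the work, as an engineer would, in place of code of your own. Each camera call takes 0.05 s, during which the arm holds its last target.

### The job

The inspection is over: put both mounted lenses away. Set each one, glass up, on the storage base of its own size, then stand the dust cover of that size over it, flat on the base inside the rim. Set everything down gently, without dropping or tipping it, and leave the two open spacer rings where they are.

Things in the scene. Friction and masses are not known exactly. Their poses are not given: they have to be found in the camera images.
- lens_large_mid (a point): The large mounted lens: a domed pale-blue glass closed into a round black metal cell, 64 mm in diameter and 38 mm tall, standing upright with the glass on top. This point is its centre, 19 mm above its underside; z is its axis, up. Loose, about 200 g.
- lens_small_mid (a point): The small mounted lens: a domed pale-blue glass closed into a round black metal cell, 44 mm in diameter and 34 mm tall, standing upright with the glass on top. This point is its centre, 17 mm above its underside; z is its axis, up. Loose, about 90 g.
- cover_large_knob (a point): The large dust cover: a clear plastic round bell, open below, 88 mm outside and 82 mm inside diameter, 50 mm high inside, its flat top 54 mm above its lower edge, with an upright black knob 22 mm in diameter and 30 mm tall in the middle of the top. This point is half-way up the knob, 69 mm above the lower edge and 15 mm above the flat top; z is its axis, up. Loose, about 120 g.
- cover_small_knob (a point): The small dust cover: a clear plastic round bell, open below, 68 mm outside and 62 mm inside diameter, 44 mm high inside, its flat top 48 mm above its lower edge, with an upright black knob 22 mm in diameter and 30 mm tall in the middle of the top. This point is half-way up the knob, 63 mm above the lower edge and 15 mm above the flat top; z is its axis, up. Loose, about 70 g.
- base_large: The large storage base: a round white plastic disc fixed to the bench, 114 mm in diameter, with a flat floor 8 mm above the bench inside a low rim; the rim is 4 mm wide, stands 4 mm above the floor and is 106 mm across inside. The lens stands in the middle of the floor, the cover stands over it on the floor inside the rim. Origin: centre of its underside, on the bench; z up.
- base_small: The small storage base: a round white plastic disc fixed to the bench, 94 mm in diameter, with a flat floor 8 mm above the bench inside a low rim; the rim is 4 mm wide, stands 4 mm above the floor and is 86 mm across inside. The lens stands in the middle of the floor, the cover stands over it on the floor inside the rim. Origin: centre of its underside, on the bench; z up.
- spacer_large_mid (a point): The large spacer: a plain black open ring without glass, 64 mm outside diameter, 7 mm wall, 20 mm tall, loose on the bench. Not part of the job. This point is its centre, 10 mm up.
- spacer_small_mid (a point): The small spacer: a plain black open ring without glass, 44 mm outside diameter, 7 mm wall, 20 mm tall, loose on the bench. Not part of the job. This point is its centre, 10 mm up.
Things that resemble listed ones, but are neither listed nor needed, are in the scene too. Leave any blue or brown look-alike of the part that bears cover_small_knob alone.

How it is judged:
By the outcome, as a careful person would: the job done as asked, in the order asked, and still so for the second after the job is handed in, with the robot touching nothing.
It also fails if it takes over 104 s, if anything falls off the work surface, if the arm or the gripper's body presses on something with over 40 N, if the wrist force passes 120 N, or if a joint passes its speed limit or range.

## Working session

There is one attempt and no reset: what is moved stays moved. The work goes in short steps, Python scripts to look and compute and a tool call to move; the robot and the scene stay as the last step left them, time stands still between calls to the robot, and variables do not carry over. Pictures are saved under pics/ and viewed, and the job is handed in when it is done.

Besides the shell and the picture viewer there is one more tool, called after "Emit:" by a JSON object that holds its "fn" and its "kwargs", one argument or row to a line. carry_out: Moves the arm, as the interface text tells. Its arguments: {"type":"object","properties":{"plan":{"type":"array","items":{"type":"array"}},"force":{"type":"number"}},"required":["plan"]}

```bash
ls; mkdir -p pics; cat > h.py <<'E'
import numpy as np, cv2
from rig import env
def cam(p):
    im=p["image"]; H=im.shape[0]
    f=H/2/np.tan(np.radians(p["vfov"])/2)
    K=np.array([[f,0,p["cx"]],[0,f,p["cy"]],[0,0,1]]); R=cv2.Rodrigues(np.array(p["rvec"],float))[0]
    return K,R,np.array(p["tvec"],float).ravel()
def atz(p,row,col,z):
    K,R,t=cam(p); d=R.T@np.linalg.inv(K)@np.array([col,row,1.]); c=-R.T@t
    return c+d*(z-c[2])/d[2]
def proj(p,X):
    K,R,t=cam(p); v=K@(R@np.asarray(X,float)+t); return v[1]/v[2],v[0]/v[2]
def save(p,n,crop=None,s=1):
    im=p["image"][:,:,::-1]
    if crop: r0,r1,c0,c1=crop; im=im[r0:r1,c0:c1]
    cv2.imwrite("pics/"+n,cv2.resize(im,None,fx=s,fy=s,interpolation=cv2.INTER_CUBIC))
E
python3 - <<'E'
from h import *
print(env.observe())
for n in("top","side"):
    p=env.get_image(n); save(p,n+"0.png",None,1.4)
    K,R,t=cam(p); print(n,-R.T@t,R[2],K[0,0],p["shot"])
    for o in "lens_large_mid lens_small_mid cover_large_knob cover_small_knob base_large base_small spacer_large_mid spacer_small_mid".split():
        for d in env.outline_of(o,p):
            rr,cc=np.nonzero(d["mask"]); print(n,o,round(d["conf"],2),np.round(d["pixel"]),"n",len(rr),rr.min(),rr.max(),cc.min(),cc.max())
E
```

```text
pics
{'time_s': 0.0, 'q': array([-8.09747898e+01,  2.18395581e+01,  7.43839895e+01, -1.92562683e-03,
        8.38590640e+01, -1.23367578e+01]), 'qvel': array([ 0.09214457,  0.02234071,  0.0433557 , -0.02663557, -0.03732373,
        0.00529348]), 'joint_efforts': array([ 3.22642591e-04, -4.48453510e+01, -2.31278855e+01, -1.62438405e-04,
        4.86030025e-03,  5.97516618e-06]), 'position': array([ 0.20027564, -0.51192204,  0.23072971]), 'tool_rot': array([[ 3.64261872e-01, -2.59182394e-04,  9.31296527e-01],
       [-9.31295487e-01,  1.41874966e-03,  3.64261860e-01],
       [-1.41568689e-03, -9.99998960e-01,  2.75421014e-04]]), 'ft_force': array([-0.0492681 , -0.0521257 , -1.02446795]), 'wrist_torque': array([ 0.01202787, -0.06676612,  0.0016995 ]), 'grip_width': 0.08513417618026568}
top [0.34294457 0.01839817 1.11748619] [ 1.21631469e-01 -6.16062124e-04 -9.92575139e-01] 508.2258156688079 1
top lens_large_mid 0.96 [219. 154.] n 793 204 234 136 168
top lens_small_mid 0.86 [148. 433.] n 417 136 158 420 443
top cover_large_knob 0.85 [228. 424.] n 1558 210 251 400 446
top cover_small_knob
[... 627 characters left out ...]
d 0.64 [356. 238.] n 1448 335 379 218 257
side lens_small_mid 0.57 [129. 250.] n 311 116 135 243 260
side cover_large_knob 0.56 [143. 320.] n 1241 119 160 303 338
side cover_large_knob 0.28 [264. 286.] n 2339 240 289 257 315
side cover_small_knob 0.87 [189. 307.] n 947 170 208 291 320
side cover_small_knob 0.68 [240. 205.] n 521 233 262 187 219
side cover_small_knob 0.66 [179. 356.] n 1006 161 198 340 372
side cover_small_knob 0.6 [162. 378.] n 275 145 176 373 385
side base_large 0.64 [264. 284.] n 2312 240 289 256 314
side base_small 0.81 [181. 219.] n 976 165 195 200 239
side spacer_large_mid 0.74 [243. 202.] n 647 232 263 187 219
side spacer_small_mid 0.9 [335. 154.] n 461 318 343 139 165
```

View pics/top0.png

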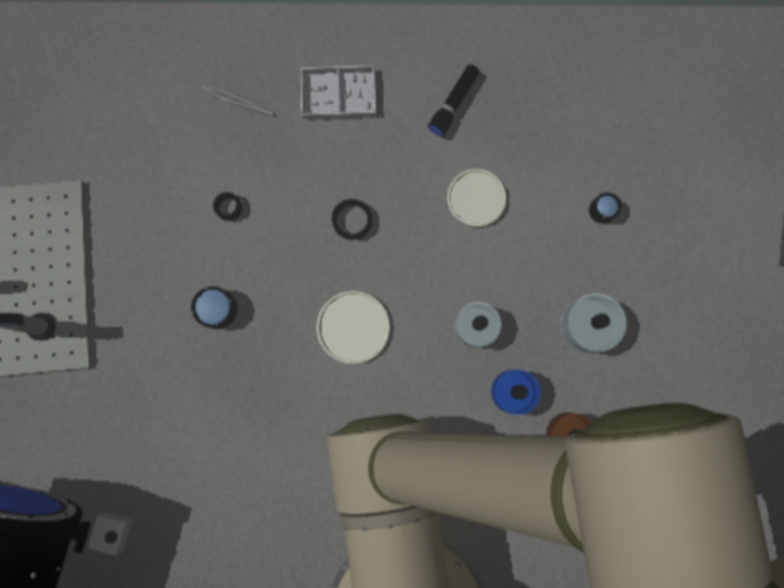

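View pics/side0.png

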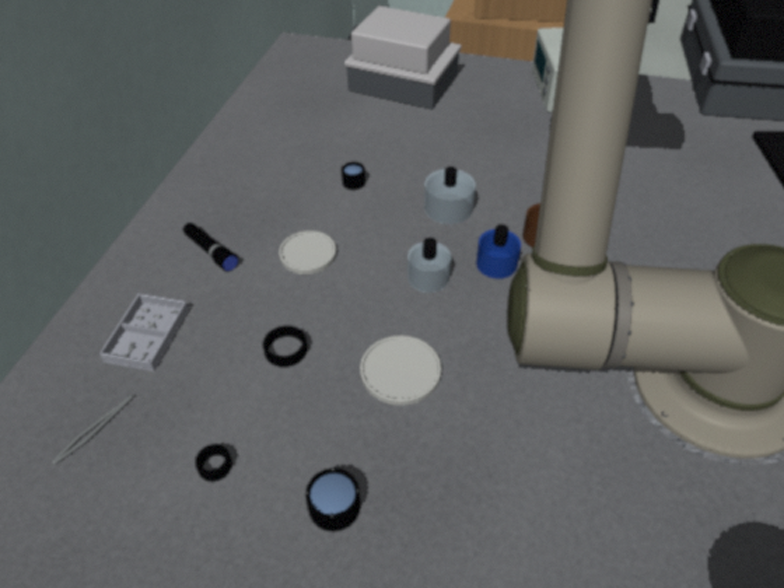

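```bash
cat >> h.py <<'E'
def cyl(D,z0,z1,n=48):
    a=np.linspace(0,2*np.pi,n,endpoint=False); c=np.c_[np.cos(a),np.sin(a)]*D/2
    return np.vstack([np.c_[c,np.full(n,z)] for z in (z0,z1)])
def sil(p,parts,x,y,z=0):
    m=np.zeros((420*4,560*4),np.uint8)
    for q in parts:
        pts=np.array([proj(p,np.array([x,y,z])+v)[::-1] for v in q])
        cv2.fillConvexPoly(m,cv2.convexHull(np.round((pts+.5)*4).astype(np.int32)),1)
    return cv2.resize(m.astype(np.float32),(560,420),interpolation=cv2.INTER_AREA)
M={"lens_large_mid":[cyl(.064,0,.034),cyl(.03,.034,.038)],"lens_small_mid":[cyl(.044,0,.030),cyl(.02,.03,.034)],
"cover_large_knob":[cyl(.088,0,.054),cyl(.022,.054,.084)],"cover_small_knob":[cyl(.068,0,.048),cyl(.022,.048,.078)],
"base_large":[cyl(.114,0,.012)],"base_small":[cyl(.094,0,.012)],"spacer_large_mid":[cyl(.064,0,.02)],"spacer_small_mid":[cyl(.044,0,.02)]}
from scipy.optimize import minimize
def fit(p,o,mask,z=0):
    rr,cc=np.nonzero(mask); g=atz(p,rr.mean(),cc.mean(),z+.02)[:2]
    for _ in range(6):   # match centroids
        s=sil(p,M[o],*g,z); R,C=np.indices(s.shape)
        g=g+(atz(p,rr.mean(),cc.mean(),z+.02)-atz(p,(s*R).sum()/s.sum(),(s*C).sum()/s.sum(),z+.02))[:2]
    s=sil(p,M[o],*g,z)>.5
    return g,(s&mask).sum()/(s|mask).sum()
E
python3 - <<'E'
from h import *
for n in("top","side"):
    p=env.get_image(n)
    for o in M:
        for d in env.outline_of(o,p):
            g,iou=fit(p,o,d["mask"]); 
            col=p["image"][d["mask"]].mean(0).astype(int)
            print(n,o,round(d["conf"],2),np.round(d["pixel"]),"xy",np.round(g,4),"iou",round(iou,2),col)
    if n=="top":
        save(p,"cov.png",(190,320,310,460),5)
E
```

```text
top lens_large_mid 0.65 [215. 154.] xy [0.4604 0.3027] iou 0.92 [ 77  91 106]
top lens_small_mid 0.7 [144. 433.] xy [ 0.624  -0.3101] iou 0.98 [65 74 84]
top cover_large_knob 0.66 [229. 424.] xy [ 0.4386 -0.2815] iou 0.98 [108 116 118]
top cover_small_knob 0.69 [302. 405.] xy [ 0.2861 -0.238 ] iou 0.39 [76 55 40]
top cover_small_knob 0.59 [231. 341.] xy [ 0.436  -0.1047] iou 0.95 [109 117 119]
top cover_small_knob 0.58 [277. 366.] xy [ 0.3332 -0.1619] iou 0.97 [ 41  62 113]
top base_large 0.76 [235. 252.] xy [0.4333 0.0866] iou 0.97 [170 170 160]
top base_small 0.69 [141. 339.] xy [ 0.6409 -0.1076] iou 0.94 [165 165 155]
top spacer_large_mid 0.87 [164. 254.] xy [0.6017 0.0918] iou 0.4 [45 45 44]
top spacer_small_mid 0.56 [145. 162.] xy [0.624  0.2898] iou 0.67 [45 46 45]
side lens_large_mid 0.73 [355. 238.] xy [0.4601 0.3032] iou 0.97 [56 67 82]
side lens_small_mid 0.72 [126. 251.] xy [ 0.6227 -0.3105] iou 0.93 [35 41 49]
side cover_large_knob 0.75 [142. 320.] xy [ 0.4389 -0.2797] iou 0.97 [ 98 106 112]
side cover_small_knob 0.92 [190. 304.] xy [ 0.4365 -0.104 ] iou 0.97 [ 93 101 106]
side cover_small_knob 0.85 [180. 356.] xy [ 0.3334 -0.1588] iou 0.93 [25 45 93]
side cover_small_knob 0.69 [162. 379.] xy [ 0.2912 -0.2413] iou 0.31 [62 45 35]
side base_large 0.58 [264. 285.] xy [0.4325 0.0888] iou 0.98 [162 163 159]
side base_small 0.82 [182. 219.] xy [ 0.6408 -0.1043] iou 0.93 [159 161 156]
side spacer_large_mid 0.88 [241. 200.] xy [0.6032 0.0932] iou 0.65 [21 21 22]
side spacer_small_mid 0.97 [334. 155.] xy [0.6241 0.2917] iou 0.66 [15 16 17]
```

View pics/cov.png

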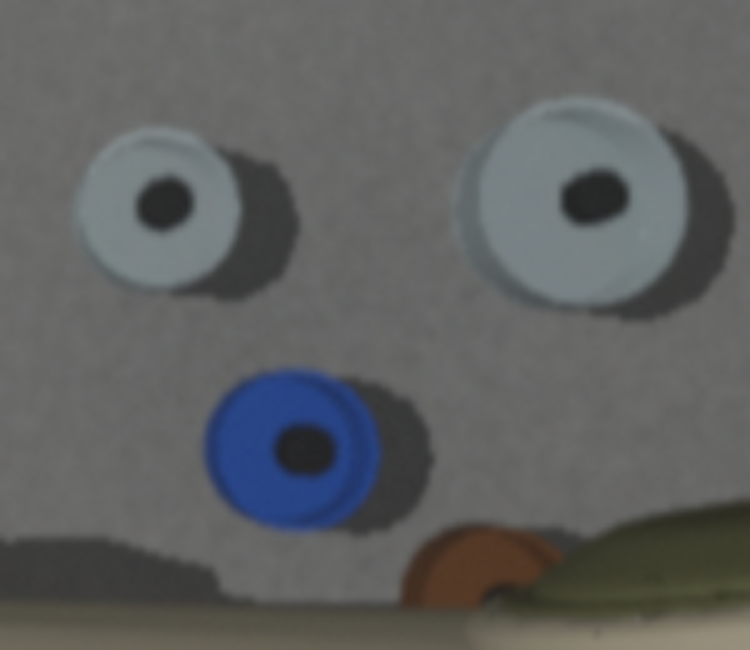

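Emit:
{"fn": "carry_out", "kwargs": {
  "plan": [
    [[0,0,0],[0,-9.8,0],0.0854],
    [[0,0,0],[0,-9.8,0],0.0854],
    [[0,0,0],[0,-9.8,0],0.0854],
    [[0,0,0],[0,-9.8,0],0.0854],
    [[0,0,0],[0,-9.8,0],0.0854],
    [[0,0,0],[0,-9.8,0],0.0854],
    [[0,0,0],[0,-9.8,0],0.0854]
  ],
  "force": 30
}}

```text
time_s: 2.68
position: [0.2003, -0.5122, 0.2313]
tool_rot: [[1.0, 0.0, -0.005], [0.005, 0.0, 1.0], [0.0, -1.0, 0.0]]
ft_force: [0.3, 1.4, -0.8]
grip_width: 0.0856
```

Emit:
{"fn": "carry_out", "kwargs": {
  "plan": [
    [[0.0529,0,0.0252],[0,0,0],0.075],
    [[0.0529,0.015,0.0252],[0,0,0],0.075],
    [[0.0529,0.015,0.0252],[0,0,0],0.075],
    [[0.0529,0.015,0.0252],[0,0,0],0.075],
    [[0.0529,0.015,0.0252],[0,0,0],0.075],
    [[0.0529,0.015,0.0252],[0,0,0],0.075],
    [[0.0529,0.015,0.0252],[0,0,0],0.075],
    [[0.0529,0.015,0.0252],[0,0,0],0.075]
  ]
}}

```text
time_s: 3.68
position: [0.6253, -0.3099, 0.1258]
tool_rot: [[1.0, 0.0, 0.001], [-0.001, -0.0, 1.0], [0.0, -1.0, -0.0]]
ft_force: [0.1, -0.7, 0.0]
grip_width: 0.0749
```

Emit:
{"fn": "carry_out", "kwargs": {
  "plan": [
    [[0,0.03,0],[0,0,0],0.07],
    [[0,0.03,0],[0,0,0],0.07],
    [[0,0.03,0],[0,0,0],0.07],
    [[0,0.015,0],[0,0,0],0.07],
    [[0,0.014,0],[0,0,0],0.07],
    [[0,0,0],[0,0,0],0.07]
  ]
}}

```text
time_s: 4.42
position: [0.6235, -0.3108, 0.0068]
tool_rot: [[1.0, -0.001, 0.001], [-0.001, 0.001, 1.0], [-0.001, -1.0, 0.001]]
ft_force: [0.1, 0.8, 0.2]
grip_width: 0.0701
```

```bash
python3 - <<'E'
from h import *
p=env.get_image("side"); save(p,"s1.png",(60,210,180,330),5)
E
```

```text
(no output)
```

View pics/s1.png

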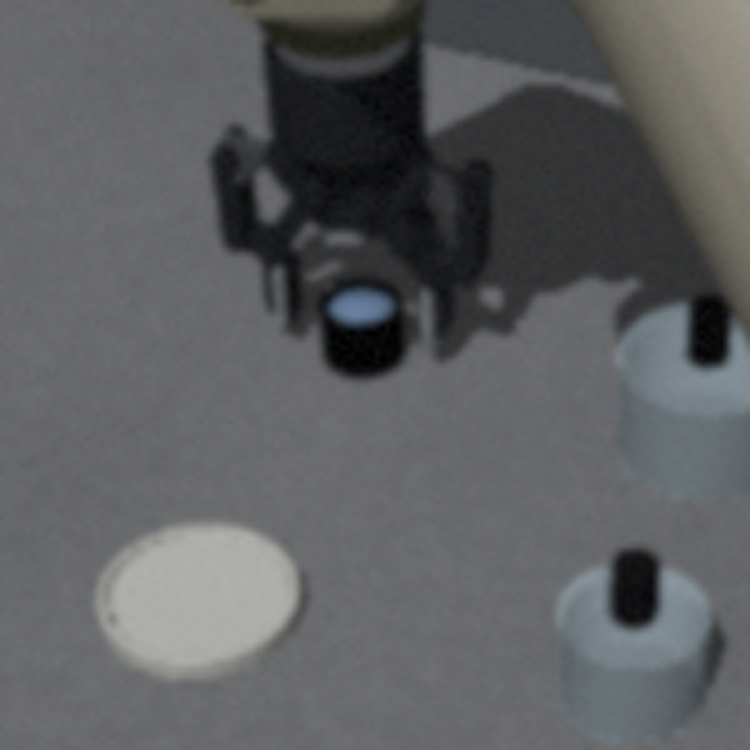

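The lens (crop ≈ 362,330) sits between the open pads, well centred, tips above the bench. Closing.

Emit:
{"fn": "carry_out", "kwargs": {
  "plan": [
    [[0,0,0],[0,0,0],0.05],
    [[0,0,0],[0,0,0],0.042],
    [[0,0,0],[0,0,0],0.038],
    [[0,0,0],[0,0,0],0.035],
    [[0,0,0],[0,0,0],0.035]
  ]
}}

```text
time_s: 5.1
position: [0.6241, -0.3112, 0.0085]
tool_rot: [[1.0, 0.001, 0.001], [-0.001, -0.001, 1.0], [0.001, -1.0, -0.001]]
ft_force: [-0.6, 0.2, 4.9]
grip_width: 0.0429
```

Emit:
{"fn": "carry_out", "kwargs": {
  "plan": [
    [[0,-0.005,0],[0,0,0],0.035],
    [[0,-0.025,0],[0,0,0],0.035],
    [[0,-0.05,0],[0,0,0],0.035],
    [[0,0,0],[0,0,0],0.035]
  ]
}}

```text
time_s: 5.6
position: [0.6252, -0.3119, 0.0919]
tool_rot: [[1.0, 0.007, 0.001], [-0.001, -0.005, 1.0], [0.007, -1.0, -0.005]]
ft_force: [1.2, 0.4, -1.2]
grip_width: 0.0428
```

```bash
python3 - <<'E'
from h import *
p=env.get_image("side"); save(p,"s2.png",(40,190,180,330),5)
s=env.observe(); print(s["position"],s["ft_force"],s["grip_width"])
E
```

```text
[ 0.62415751 -0.31121912  0.08905366] [-0.25338185 -0.61346993 -1.33497324] 0.042715847762270144
```

View pics/s2.png

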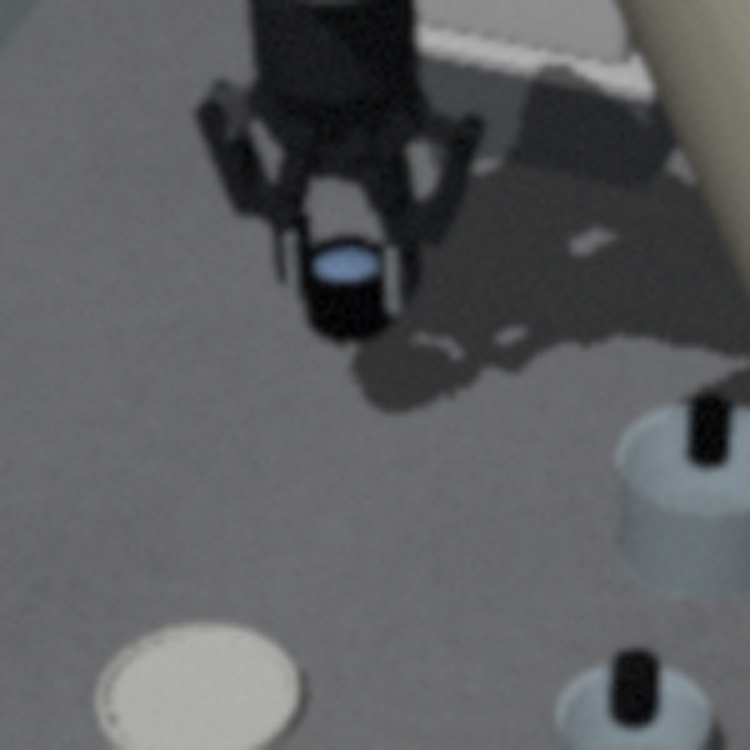

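Emit:
{"fn": "carry_out", "kwargs": {
  "plan": [
    [[0.0042,0,0.0313],[0,0,0],0.035],
    [[0.0042,0,0.05],[0,0,0],0.035],
    [[0.0042,0,0.05],[0,0,0],0.035],
    [[0.0042,0,0.05],[0,0,0],0.035],
    [[0,0,0.0235],[0,0,0],0.035],
    [[0,0,0],[0,0,0],0.035],
    [[0,0.03,0],[0,0,0],0.035],
    [[0,0,0],[0,0,0],0.035]
  ]
}}

```text
time_s: 6.65
position: [0.6393, -0.1073, 0.055]
tool_rot: [[1.0, -0.005, 0.002], [-0.002, 0.001, 1.0], [-0.005, -1.0, 0.001]]
ft_force: [0.4, 0.3, -1.2]
grip_width: 0.0425
```

```bash
python3 - <<'E'
from h import *
for n in ("side","top"):
    p=env.get_image(n); 
    s=env.observe(); print(s["position"],s["ft_force"],s["grip_width"])
    for o in ("lens_small_mid","base_small"):
        for d in env.outline_of(o,p): print(n,o,d["conf"],d["pixel"],fit(p,o,d["mask"],(s["position"][2]-.0085) if o[0]=="l" else 0))
    if n=="side": save(p,"s3.png",(90,240,150,300),5)
E
```

```text
[ 0.64013307 -0.10746242  0.05659482] [ 0.45312047  0.40543779 -1.75510466] 0.04249843939713974
side lens_small_mid 0.77 [163.6, 214.3] (array([ 0.64204472, -0.10367289]), np.float64(0.8588235294117647))
side base_small 0.63 [183.5, 222.8] (array([ 0.6371768 , -0.09950294]), np.float64(0.7794392523364486))
[ 0.64106009 -0.10705108  0.05834395] [ 0.95122837 -0.52086157 -1.15979816] 0.04310422465759625
top base_small 0.23 [230.1, 427.0] (array([ 0.44004727, -0.28888664]), np.float64(0.9135802469135802))
```

View pics/s3.png

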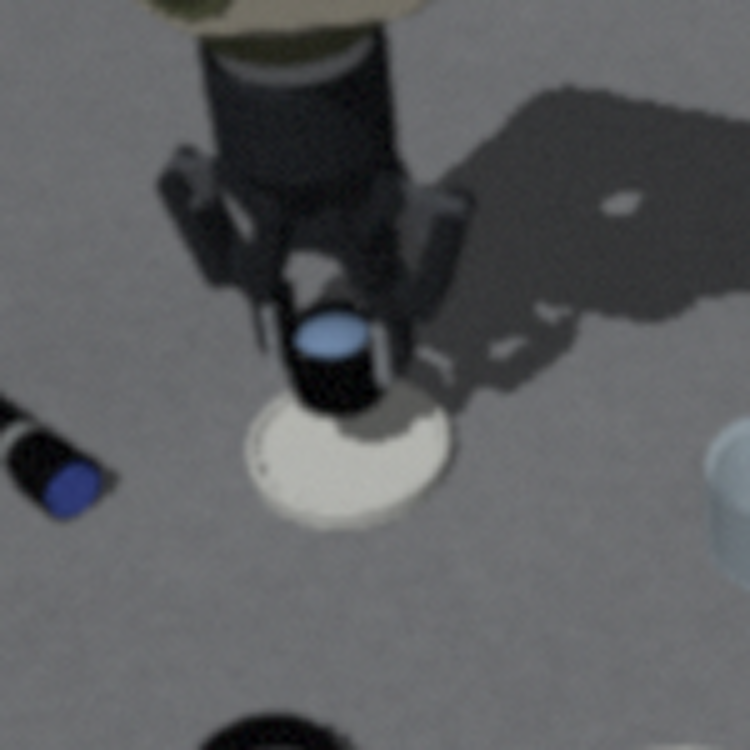

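Emit:
{"fn": "carry_out", "kwargs": {
  "plan": [
    [[0,0.02,0],[0,0,0],0.035],
    [[0,0.01,0],[0,0,0],0.035],
    [[0,0.006,0],[0,0,0],0.035],
    [[0,0.003,0],[0,0,0],0.035],
    [[0,0.001,0],[0,0,0],0.035],
    [[0,0,0],[0,0,0],0.035],
    [[0,0,0],[0,0,0],0.035]
  ]
}}

```text
time_s: 7.82
position: [0.6407, -0.1061, 0.0176]
tool_rot: [[1.0, 0.0, 0.001], [-0.001, -0.0, 1.0], [0.0, -1.0, -0.0]]
ft_force: [-0.9, -0.2, -1.1]
grip_width: 0.0428
```

```bash
python3 - <<'E'
from h import *
for n in range(3):
    p=env.get_image("side"); 
    s=env.observe(); print(s["position"],s["ft_force"],s["wrist_torque"],s["grip_width"])
save(p,"s4.png",(90,240,150,300),5)
E
```

```text
[ 0.64069115 -0.10615499  0.01756048] [ 0.45225508 -0.65888984 -1.41405037] [-0.01000349  0.01607244 -0.01106329] 0.043245946779672625
[ 0.64067498 -0.10613626  0.01752493] [ 0.13080976  1.00118721 -0.16936397] [-0.01606601 -0.02409662  0.03316022] 0.042870359431867
[ 0.64065464 -0.10612905  0.01747915] [ 0.36126476 -0.17474859 -0.94697291] [-0.01128271  0.0189191   0.02219362] 0.04257290909872142
```

View pics/s4.png

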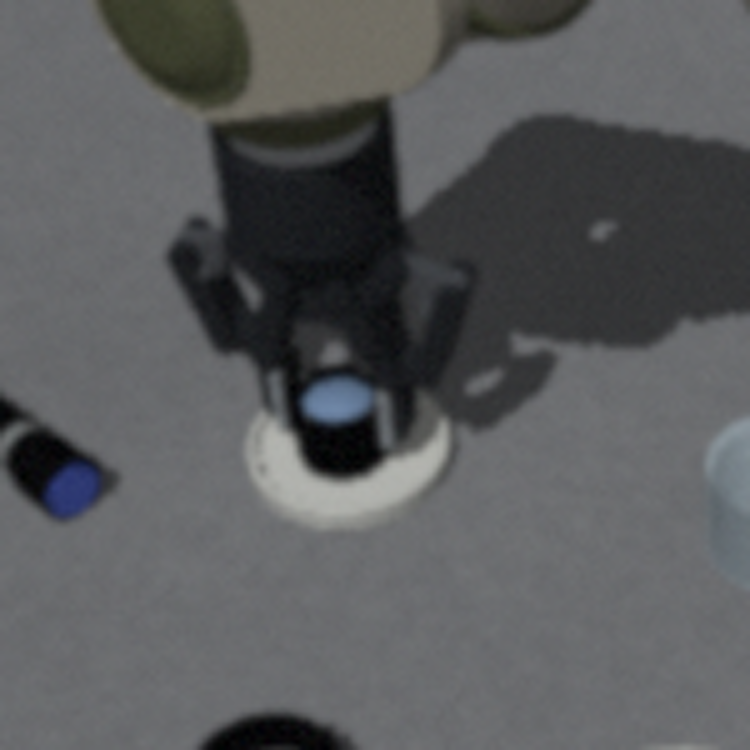

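Emit:
{"fn": "carry_out", "kwargs": {
  "plan": [
    [[0,0.001,0],[0,0,0],0.035],
    [[0,0,0],[0,0,0],0.035],
    [[0,0,0],[0,0,0],0.035]
  ]
}}

```text
time_s: 8.35
position: [0.6407, -0.1061, 0.0166]
tool_rot: [[1.0, 0.0, 0.001], [-0.001, -0.0, 1.0], [0.0, -1.0, -0.0]]
ft_force: [-0.5, 0.2, 3.1]
grip_width: 0.0426
```

Emit:
{"fn": "carry_out", "kwargs": {
  "plan": [
    [[0,0.0003,0],[0,0,0],0.043],
    [[0,0,0],[0,0,0],0.046],
    [[0,0,0],[0,0,0],0.052],
    [[0,0,0],[0,0,0],0.058],
    [[0,0,0],[0,0,0],0.058],
    [[0,-0.02,0],[0,0,0],0.058],
    [[0,-0.04,0],[0,0,0],0.058],
    [[0,-0.05,0],[0,0,0],0.058]
  ]
}}

```text
time_s: 9.35
position: [0.6401, -0.106, 0.1264]
tool_rot: [[1.0, -0.002, 0.001], [-0.001, 0.001, 1.0], [-0.002, -1.0, 0.001]]
ft_force: [-0.1, 0.5, 0.2]
grip_width: 0.0584
```

Emit:
{"fn": "carry_out", "kwargs": {
  "plan": [
    [[-0.03,0,0.0016],[0,0,0],0.055],
    [[-0.05,0,0],[0,0,0],0.05],
    [[-0.05,0,0],[0,0,0],0.05],
    [[-0.05,0,0],[0,0,0],0.05],
    [[-0.0242,0,0],[0,0,0],0.05],
    [[0,0,0],[0,0,0],0.05],
    [[0,0,0],[0,0,0],0.05]
  ]
}}

```text
time_s: 10.22
position: [0.4374, -0.1047, 0.1262]
tool_rot: [[1.0, 0.001, 0.001], [-0.001, -0.0, 1.0], [0.001, -1.0, -0.0]]
ft_force: [0.3, 0.0, -0.1]
grip_width: 0.0501
```

```bash
python3 - <<'E'
from h import *
p=env.get_image("side"); s=env.observe(); print(s["position"])
save(p,"s5.png",(100,280,180,380),4)
for o in ("lens_small_mid","base_small","cover_small_knob"):
    for d in env.outline_of(o,p): print(o,d["conf"],d["pixel"],fit(p,o,d["mask"],.008 if o[0]=="l" else 0))
E
```

```text
[ 0.43741718 -0.10462148  0.12610827]
lens_small_mid 0.55 [176.8, 216.4] (array([ 0.64195095, -0.10337689]), np.float64(0.9591836734693877))
base_small 0.57 [186.4, 229.3] (array([ 0.63512803, -0.09636895]), np.float64(0.5216606498194946))
cover_small_knob 0.98 [189.9, 306.3] (array([ 0.43577451, -0.10466232]), np.float64(0.9599236641221374))
cover_small_knob 0.94 [180.4, 353.3] (array([ 0.3342811 , -0.16037834]), np.float64(0.9802371541501976))
cover_small_knob 0.84 [161.7, 388.3] (array([ 0.26880241, -0.24286569]), np.float64(0.9465968586387434))
cover_small_knob 0.45 [242.1, 201.7] (array([0.59793612, 0.10470082]), np.float64(0.4449685534591195))
```

View pics/s5.png

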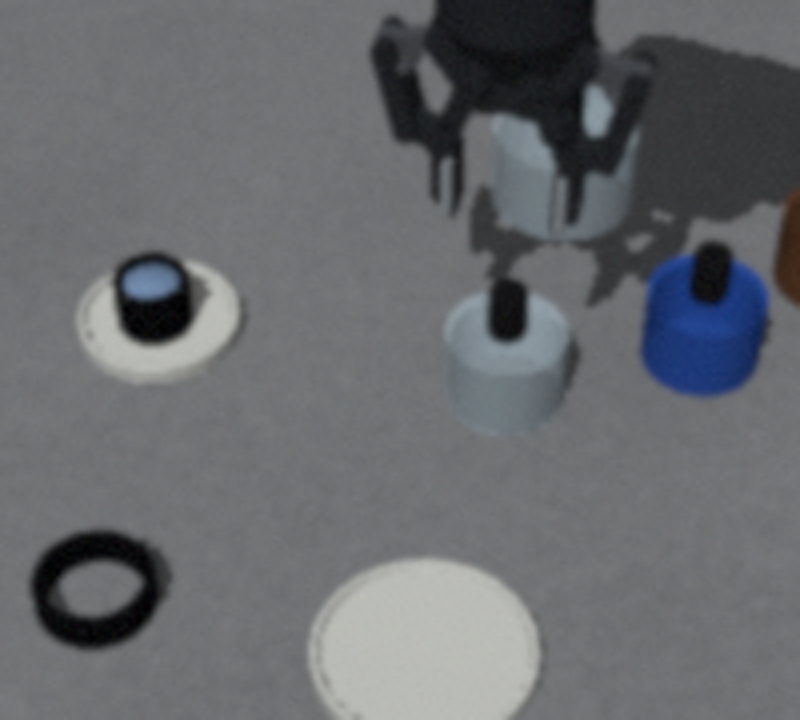

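The lens stands upright centred on the small base (crop 152,300). The gripper hovers above the clear small cover (507,355).

Emit:
{"fn": "carry_out", "kwargs": {
  "plan": [
    [[-0.001,0.02,0],[0,0,0],0.05],
    [[0,0.025,0],[0,0,0],0.05],
    [[0,0.0175,0],[0,0,0],0.05],
    [[0,0.008,0],[0,0,0],0.05],
    [[0,0.002,0],[0,0,0],0.05],
    [[0,0,0],[0,0,0],0.05],
    [[0,0,0],[0,0,0],0.05]
  ]
}}

```text
time_s: 11.3
position: [0.4357, -0.1045, 0.054]
tool_rot: [[1.0, 0.001, 0.001], [-0.001, -0.001, 1.0], [0.001, -1.0, -0.001]]
ft_force: [0.4, 0.2, -0.4]
grip_width: 0.0502
```

```bash
python3 - <<'E'
from h import *
p=env.get_image("side"); s=env.observe(); print(s["position"])
save(p,"s6.png",(120,240,240,360),6)
E
```

```text
[ 0.43562903 -0.10449093  0.05397299]
```

View pics/s6.png

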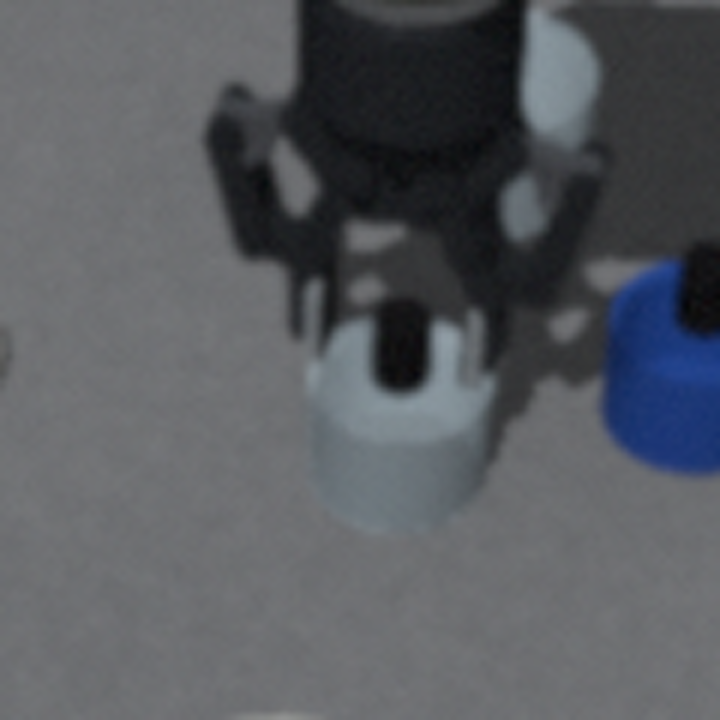

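Emit:
{"fn": "carry_out", "kwargs": {
  "plan": [
    [[0.0004,0,0],[0,0,0],0.035],
    [[0,0,0],[0,0,0],0.026],
    [[0,0,0],[0,0,0],0.02],
    [[0,0,0],[0,0,0],0.015],
    [[0,0,0],[0,0,0],0.015],
    [[0,0,0],[0,0,0],0.015]
  ]
}}

```text
time_s: 12.1
position: [0.4358, -0.1044, 0.0536]
tool_rot: [[1.0, 0.0, 0.001], [-0.001, -0.0, 1.0], [0.0, -1.0, -0.0]]
ft_force: [-0.5, -0.1, 1.7]
grip_width: 0.0207
```

Emit:
{"fn": "carry_out", "kwargs": {
  "plan": [
    [[0,-0.005,0],[0,0,0],0.015],
    [[0,-0.025,0],[0,0,0],0.015],
    [[0,-0.05,0],[0,0,0],0.015],
    [[0.03,0,0],[0,0,0],0.015],
    [[0.05,0,-0.0016],[0,0,0],0.015],
    [[0.05,0,0],[0,0,0],0.015],
    [[0.05,0,0],[0,0,0],0.015],
    [[0.025,0,0],[0,0,0],0.015]
  ]
}}

```text
time_s: 13.1
position: [0.6426, -0.1059, 0.1331]
tool_rot: [[1.0, 0.0, 0.0], [-0.0, 0.0, 1.0], [0.0, -1.0, 0.0]]
ft_force: [-0.7, -0.6, -0.6]
grip_width: 0.021
```

Emit:
{"fn": "carry_out", "kwargs": {
  "plan": [
    [[0,0,0],[0,0,0],0.015],
    [[0,0,0],[0,0,0],0.015]
  ]
}}

```text
time_s: 13.35
position: [0.6399, -0.106, 0.1334]
tool_rot: [[1.0, -0.001, 0.001], [-0.001, 0.0, 1.0], [-0.001, -1.0, 0.0]]
ft_force: [0.0, -0.7, 0.5]
grip_width: 0.0208
```

```bash
python3 - <<'E'
from h import *
p=env.get_image("side"); s=env.observe(); print(s["position"],s["ft_force"],s["grip_width"])
save(p,"s7.png",(80,230,150,300),5)
for o in ("lens_small_mid","cover_small_knob"):
    for d in env.outline_of(o,p): print(o,d["conf"],d["pixel"],fit(p,o,d["mask"],.008 if o[0]=="l" else s["position"][2]-.0535))
E
```

```text
[ 0.63986036 -0.10608944  0.13365473] [ 0.51852501  0.343674   -0.71842255] 0.02058879663539717
lens_small_mid 0.68 [326.1, 151.1] (array([0.61778101, 0.2974224 ]), np.float64(0.7050561797752809))
lens_small_mid 0.61 [175.7, 214.8] (array([ 0.64169998, -0.10157608]), np.float64(0.9343434343434344))
cover_small_knob 0.92 [180.3, 350.8] (array([ 0.32997518, -0.07252052]), np.float64(0.7399842890809112))
cover_small_knob 0.88 [151.5, 211.4] (array([ 0.6368688 , -0.09693323]), np.float64(0.8096069868995633))
cover_small_knob 0.38 [173.4, 375.2] (array([ 0.29348584, -0.11459994]), np.float64(0.048465266558966075))
```

View pics/s7.png

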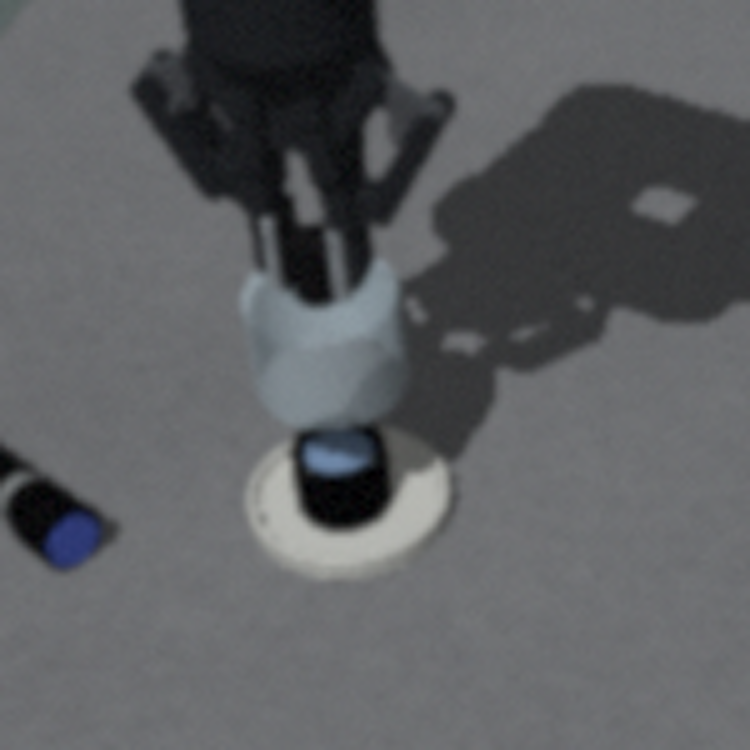

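Emit:
{"fn": "carry_out", "kwargs": {
  "plan": [
    [[0.0006,0.02,0],[0,0,0],0.015],
    [[0,0.02,0],[0,0,0],0.015],
    [[0,0.015,0],[0,0,0],0.015],
    [[0,0.009,0],[0,0,0],0.015],
    [[0,0.004,0],[0,0,0],0.015],
    [[0,0.001,0],[0,0,0],0.015],
    [[0,0,0],[0,0,0],0.015],
    [[0,0,0],[0,0,0],0.015]
  ]
}}

```text
time_s: 14.5
position: [0.6416, -0.1061, 0.065]
tool_rot: [[1.0, 0.001, 0.001], [-0.001, -0.0, 1.0], [0.001, -1.0, -0.0]]
ft_force: [0.3, -0.1, -0.1]
grip_width: 0.021
```

Emit:
{"fn": "carry_out", "kwargs": {
  "plan": [
    [[0,0,0],[0,0,0],0.015]
  ]
}}

```text
time_s: 14.62
position: [0.6415, -0.1061, 0.0648]
tool_rot: [[1.0, 0.0, 0.001], [-0.001, -0.0, 1.0], [0.0, -1.0, -0.0]]
ft_force: [-0.3, -1.5, -0.6]
grip_width: 0.0204
```

Emit:
{"fn": "carry_out", "kwargs": {
  "plan": [
    [[0,0.002,0],[0,0,0],0.015],
    [[0,0,0],[0,0,0],0.015],
    [[0,0,0],[0,0,0],0.015],
    [[0,0,0],[0,0,0],0.015]
  ]
}}

```text
time_s: 15.12
position: [0.6414, -0.1061, 0.0626]
tool_rot: [[1.0, 0.0, 0.001], [-0.001, -0.0, 1.0], [0.0, -1.0, -0.0]]
ft_force: [0.1, 0.1, -0.8]
grip_width: 0.0209
```

```bash
python3 - <<'E'
from h import *
p=env.get_image("side"); s=env.observe(); print(s["position"],s["ft_force"],s["grip_width"])
save(p,"s8.png",(80,230,150,300),5)
E
```

```text
[ 0.64142173 -0.10610334  0.06255734] [0.98308021 0.44270707 0.46546014] 0.021052917126514817
```

View pics/s8.png

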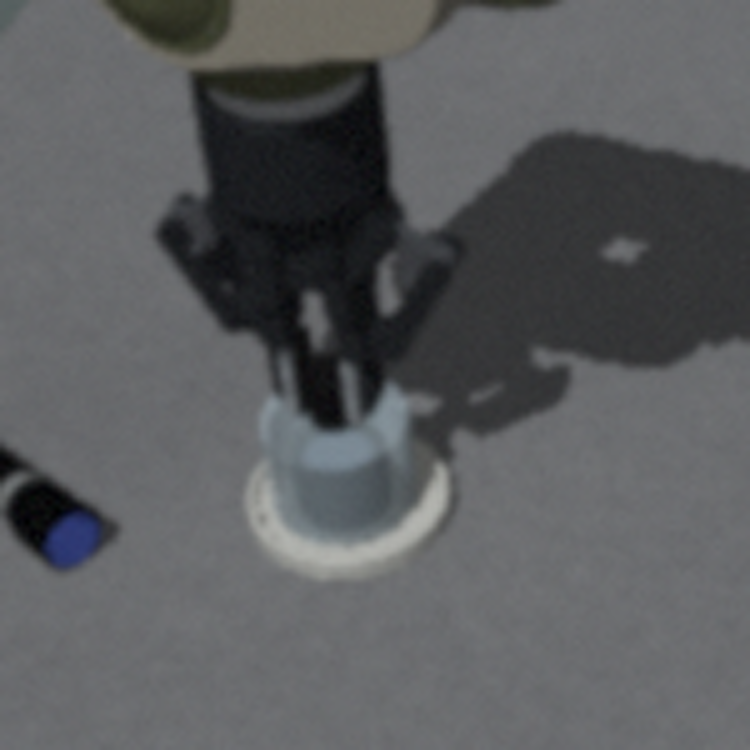

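Emit:
{"fn": "carry_out", "kwargs": {
  "plan": [
    [[0,0.001,0],[0,0,0],0.015],
    [[0,0,0],[0,0,0],0.015],
    [[0,0,0],[0,0,0],0.015]
  ]
}}

```text
time_s: 15.55
position: [0.6414, -0.1061, 0.0617]
tool_rot: [[1.0, 0.0, 0.001], [-0.001, -0.0, 1.0], [0.0, -1.0, -0.0]]
ft_force: [-0.4, -0.2, 0.5]
grip_width: 0.0208
```

Emit:
{"fn": "carry_out", "kwargs": {
  "plan": [
    [[0,0.0006,0],[0,0,0],0.015],
    [[0,0,0],[0,0,0],0.015],
    [[0,0,0],[0,0,0],0.015]
  ]
}}

```text
time_s: 15.92
position: [0.6414, -0.1061, 0.0616]
tool_rot: [[1.0, 0.0, 0.001], [-0.001, -0.0, 1.0], [0.0, -1.0, -0.0]]
ft_force: [-2.1, 0.6, 4.9]
grip_width: 0.0208
```

Contact (z stopped, 5 N). Release and rise.

Emit:
{"fn": "carry_out", "kwargs": {
  "plan": [
    [[0,0,0],[0,0,0],0.022],
    [[0,0,0],[0,0,0],0.026],
    [[0,0,0],[0,0,0],0.034],
    [[0,0,0],[0,0,0],0.042],
    [[0,0,0],[0,0,0],0.045],
    [[0,-0.015,0],[0,0,0],0.045],
    [[0,-0.035,0],[0,0,0],0.045],
    [[0,-0.06,0],[0,0,0],0.05]
  ]
}}

```text
time_s: 16.92
position: [0.6407, -0.1059, 0.1715]
tool_rot: [[1.0, -0.003, 0.001], [-0.001, 0.001, 1.0], [-0.003, -1.0, 0.001]]
ft_force: [0.4, -0.4, 0.7]
grip_width: 0.0498
```

Emit:
{"fn": "carry_out", "kwargs": {
  "plan": [
    [[-0.0226,0,0.0511],[0,0,0],0.06],
    [[-0.0226,0,0.0511],[0,0,0],0.07],
    [[-0.0226,0,0.0511],[0,0,0],0.083],
    [[-0.0226,0,0.0511],[0,0,0],0.083],
    [[-0.0226,0,0.0511],[0,0,0],0.083],
    [[-0.0226,0,0.0511],[0,0,0],0.083],
    [[-0.0226,0,0.0511],[0,0,0],0.083],
    [[-0.0226,0,0.0511],[0,0,0],0.083]
  ]
}}

```text
time_s: 17.92
position: [0.4602, 0.3045, 0.1722]
tool_rot: [[1.0, 0.002, 0.001], [-0.001, 0.001, 1.0], [0.002, -1.0, 0.001]]
ft_force: [1.1, -0.1, 0.8]
grip_width: 0.0829
```

Emit:
{"fn": "carry_out", "kwargs": {
  "plan": [
    [[0,0.04,0],[0,0,0],0.083],
    [[0,0.04,0],[0,0,0],0.083],
    [[0,0,0],[0,0,0],0.083],
    [[0,0,0],[0,0,0],0.083]
  ]
}}

```text
time_s: 18.42
position: [0.4619, 0.3031, 0.0929]
tool_rot: [[1.0, 0.003, 0.001], [-0.001, 0.001, 1.0], [0.003, -1.0, 0.001]]
ft_force: [-0.4, -1.0, 0.5]
grip_width: 0.0828
```

```bash
python3 - <<'E'
from h import *
p=env.get_image("side"); s=env.observe(); print(s["position"],s["ft_force"],s["grip_width"])
save(p,"s9.png",None,1.4)
for o in ("lens_large_mid","cover_small_knob"):
    for d in env.outline_of(o,p): print(o,d["conf"],d["pixel"],fit(p,o,d["mask"],0 if o[0]=="l" else .008))
E
```

```text
[0.46195686 0.30308723 0.09306194] [-0.21110813 -0.69862575 -0.88702276] 0.08259435456638362
lens_large_mid 0.6 [357.6, 236.8] (array([0.46059   , 0.30300883]), np.float64(0.9708078750848609))
lens_large_mid 0.6 [156.3, 210.0] (array([ 0.68135318, -0.16700877]), np.float64(0.17921686746987953))
cover_small_knob 0.58 [157.2, 212.1] (array([ 0.67008787, -0.14972796]), np.float64(0.11827956989247312))
```

View pics/s9.png

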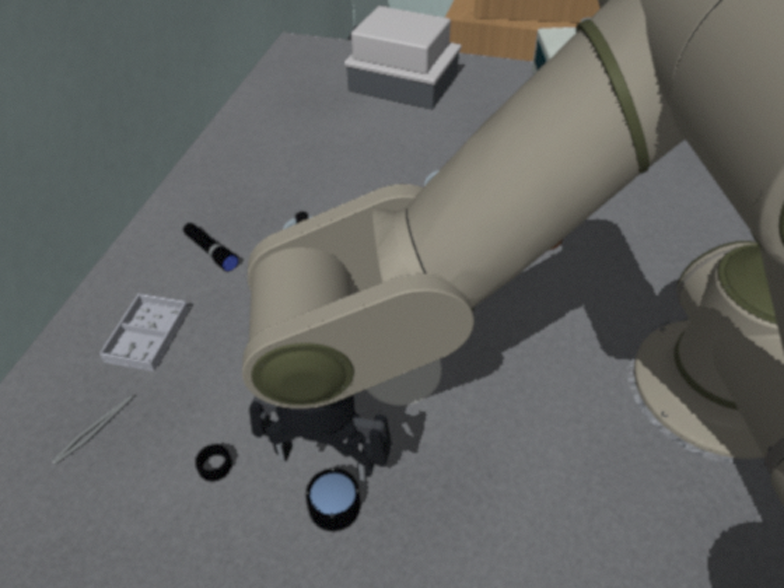

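Emit:
{"fn": "carry_out", "kwargs": {
  "plan": [
    [[-0.0016,0.02,0],[0,0,0],0.083],
    [[0,0.03,0],[0,0,0],0.083],
    [[0,0.02,0],[0,0,0],0.083],
    [[0,0.012,0],[0,0,0],0.083],
    [[0,0.006,0],[0,0,0],0.083],
    [[0,0,0],[0,0,0],0.083],
    [[0,0,0],[0,0,0],0.083]
  ]
}}

```text
time_s: 19.45
position: [0.4597, 0.303, 0.0036]
tool_rot: [[1.0, 0.001, 0.001], [-0.001, 0.0, 1.0], [0.001, -1.0, 0.0]]
ft_force: [0.2, -0.3, 0.0]
grip_width: 0.0824
```

```bash
python3 - <<'E'
from h import *
p=env.get_image("side"); s=env.observe(); print(s["position"],s["ft_force"],s["grip_width"])
save(p,"s10.png",(280,400,170,310),5)
E
```

```text
[0.45960127 0.3029637  0.0035489 ] [-0.77517265 -0.24038722  0.28575528] 0.08288290407834988
```

View pics/s10.png

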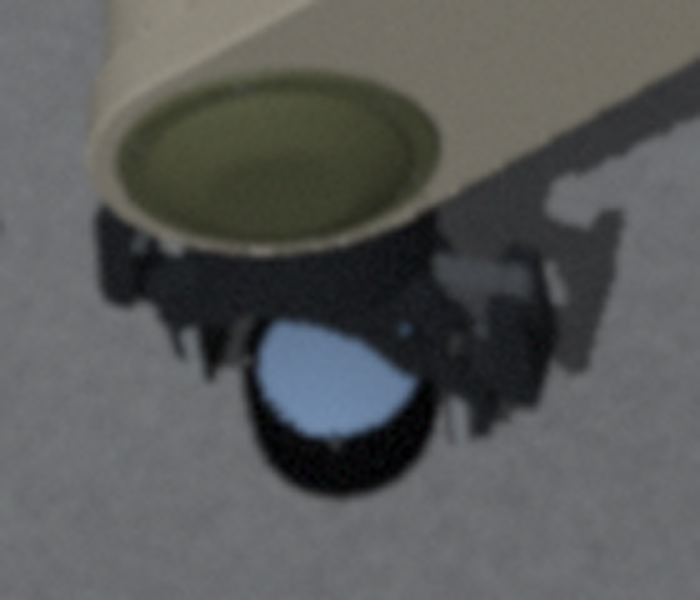

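Emit:
{"fn": "carry_out", "kwargs": {
  "plan": [
    [[0,0,0],[0,0,0],0.072],
    [[0,0,0],[0,0,0],0.064],
    [[0,0,0],[0,0,0],0.059],
    [[0,0,0],[0,0,0],0.055],
    [[0,0,0],[0,0,0],0.055],
    [[0,0,0],[0,0,0],0.055]
  ],
  "force": 40
}}

```text
time_s: 20.25
position: [0.4593, 0.3029, 0.0037]
tool_rot: [[1.0, 0.0, 0.001], [-0.001, 0.0, 1.0], [0.0, -1.0, 0.0]]
ft_force: [-1.7, -0.6, 7.3]
grip_width: 0.0632
```

Emit:
{"fn": "carry_out", "kwargs": {
  "plan": [
    [[0,-0.005,0],[0,0,0],0.055],
    [[0,-0.015,0],[0,0,0],0.055],
    [[0,-0.03,0],[0,0,0],0.055],
    [[0,-0.03,0],[0,0,0],0.055],
    [[0,0,0],[0,0,0],0.055],
    [[0,0,0],[0,0,0],0.055]
  ]
}}

```text
time_s: 21.0
position: [0.4588, 0.3026, 0.0823]
tool_rot: [[1.0, -0.001, 0.001], [-0.001, -0.0, 1.0], [-0.001, -1.0, -0.0]]
ft_force: [-0.2, 0.2, -2.8]
grip_width: 0.0631
```

```bash
python3 - <<'E'
from h import *
p=env.get_image("side"); s=env.observe(); print(s["position"],s["ft_force"],s["grip_width"])
save(p,"s11.png",(240,400,150,310),4)
E
```

```text
[0.45865765 0.30254782 0.08189995] [-0.31297733  0.14212196 -1.95481564] 0.06349640353366992
```

View pics/s11.png

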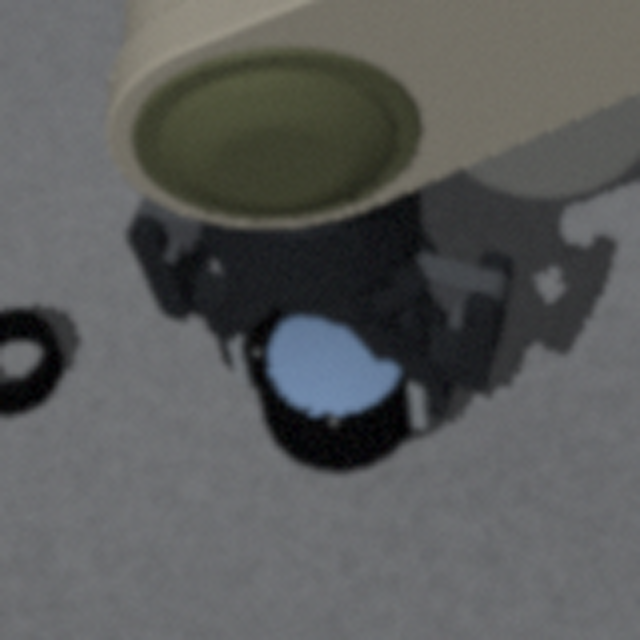

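Emit:
{"fn": "carry_out", "kwargs": {
  "plan": [
    [[-0.0052,0,-0.03],[0,0,0],0.055],
    [[-0.0052,0,-0.05],[0,0,0],0.055],
    [[-0.0052,0,-0.05],[0,0,0],0.055],
    [[-0.0052,0,-0.05],[0,0,0],0.055],
    [[-0.0051,0,-0.0348],[0,0,0],0.055],
    [[0,0.015,0],[0,0,0],0.055],
    [[0,0.015,0],[0,0,0],0.055],
    [[0,0,0],[0,0,0],0.055]
  ]
}}

```text
time_s: 22.05
position: [0.4323, 0.088, 0.0516]
tool_rot: [[1.0, -0.004, 0.001], [-0.001, 0.0, 1.0], [-0.004, -1.0, 0.0]]
ft_force: [0.2, -0.3, -2.5]
grip_width: 0.0634
```

Emit:
{"fn": "carry_out", "kwargs": {
  "plan": [
    [[0,0.015,0],[0,0,0],0.055],
    [[0,0,0],[0,0,0],0.055],
    [[0,0,0],[0,0,0],0.055]
  ]
}}

```text
time_s: 22.42
position: [0.4334, 0.0881, 0.0384]
tool_rot: [[1.0, 0.0, 0.0], [-0.0, -0.0, 1.0], [0.0, -1.0, -0.0]]
ft_force: [-0.5, 0.2, -2.6]
grip_width: 0.0632
```

```bash
python3 - <<'E'
from h import *
for n in ("side","top"):
    p=env.get_image(n); s=env.observe(); print(s["position"],s["ft_force"],s["grip_width"])
    for o in ("lens_large_mid","base_large"):
        for d in env.outline_of(o,p): print(o,d["conf"],d["pixel"],fit(p,o,d["mask"],0 if o[0]=="b" else s["position"][2]-.0037))
    if n=="side":save(p,"s12.png",(190,310,210,350),5)
E
```

```text
[0.43348976 0.08807354 0.03844126] [-0.06174229 -0.12041982 -1.88666841] 0.06340149047203744
lens_large_mid 0.93 [249.3, 285.0] (array([0.4366952 , 0.09254374]), np.float64(0.8614402917046491))
lens_large_mid 0.56 [334.6, 156.4] (array([0.60529826, 0.31033032]), np.float64(0.3377926421404682))
base_large 0.92 [271.9, 283.1] (array([0.42825543, 0.10674946]), np.float64(0.527258257063271))
[0.43342328 0.08804548 0.03831082] [ 0.1236029   0.30734284 -1.75167335] 0.0629563667003919
lens_large_mid 0.38 [136.4, 341.8] (array([ 0.63731024, -0.10418756]), np.float64(0.927519818799547))
```

View pics/s12.png

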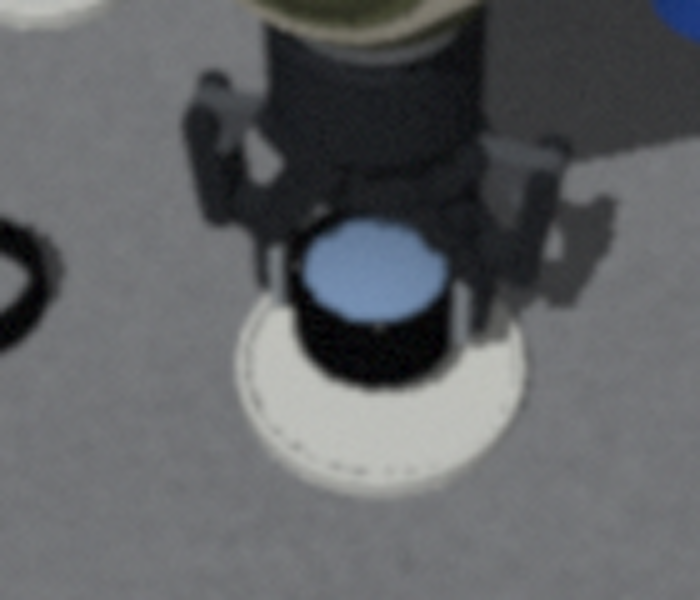

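Emit:
{"fn": "carry_out", "kwargs": {
  "plan": [
    [[-0.0005,0.01,0],[0,0,0],0.055],
    [[0,0.008,0],[0,0,0],0.055],
    [[0,0.005,0],[0,0,0],0.055],
    [[0,0.002,0],[0,0,0],0.055],
    [[0,0,0],[0,0,0],0.055],
    [[0,0,0],[0,0,0],0.055],
    [[0,0,0],[0,0,0],0.055]
  ]
}}

```text
time_s: 23.6
position: [0.4328, 0.088, 0.0131]
tool_rot: [[1.0, 0.0, 0.001], [-0.001, -0.0, 1.0], [0.0, -1.0, -0.0]]
ft_force: [1.0, 0.4, -2.1]
grip_width: 0.063
```

Emit:
{"fn": "carry_out", "kwargs": {
  "plan": [
    [[0,0.001,0],[0,0,0],0.055],
    [[0,0,0],[0,0,0],0.055],
    [[0,0,0],[0,0,0],0.055]
  ]
}}

```text
time_s: 23.98
position: [0.4327, 0.088, 0.0119]
tool_rot: [[1.0, -0.0, 0.001], [-0.001, 0.0, 1.0], [-0.0, -1.0, 0.0]]
ft_force: [1.0, -0.6, -2.1]
grip_width: 0.0632
```

Emit:
{"fn": "carry_out", "kwargs": {
  "plan": [
    [[0,0.0006,0],[0,0,0],0.055],
    [[0,0,0],[0,0,0],0.055],
    [[0,0,0],[0,0,0],0.055]
  ]
}}

```text
time_s: 24.35
position: [0.4328, 0.088, 0.0117]
tool_rot: [[1.0, 0.0, 0.001], [-0.001, -0.0, 1.0], [0.0, -1.0, -0.0]]
ft_force: [-1.3, -0.0, 4.1]
grip_width: 0.0633
```

Emit:
{"fn": "carry_out", "kwargs": {
  "plan": [
    [[0,0,0],[0,0,0],0.064],
    [[0,0,0],[0,0,0],0.067],
    [[0,0,0],[0,0,0],0.072],
    [[0,0,0],[0,0,0],0.077],
    [[0,0,0],[0,0,0],0.077],
    [[0,-0.02,0],[0,0,0],0.077],
    [[0,-0.05,0],[0,0,0],0.077],
    [[0,-0.06,0],[0,0,0],0.077]
  ],
  "force": 30
}}

```text
time_s: 25.35
position: [0.4321, 0.088, 0.1424]
tool_rot: [[1.0, -0.002, 0.001], [-0.001, 0.0, 1.0], [-0.002, -1.0, 0.0]]
ft_force: [1.2, -0.1, 0.8]
grip_width: 0.0768
```

Emit:
{"fn": "carry_out", "kwargs": {
  "plan": [
    [[0.001,0,-0.035],[0,0,0],0.06],
    [[0.001,0,-0.055],[0,0,0],0.05],
    [[0.001,0,-0.055],[0,0,0],0.05],
    [[0.001,0,-0.055],[0,0,0],0.05],
    [[0.001,0,-0.055],[0,0,0],0.05],
    [[0.001,0,-0.055],[0,0,0],0.05],
    [[0,0,-0.055],[0,0,0],0.05],
    [[0,0,-0.0035],[0,0,0],0.05]
  ]
}}

```text
time_s: 26.35
position: [0.4381, -0.2836, 0.1409]
tool_rot: [[1.0, 0.0, 0.004], [-0.004, -0.001, 1.0], [0.0, -1.0, -0.001]]
ft_force: [0.4, 0.8, -0.3]
grip_width: 0.0499
```

Emit:
{"fn": "carry_out", "kwargs": {
  "plan": [
    [[0,0,0],[0,0,0],0.05],
    [[0,0,0],[0,0,0],0.05]
  ]
}}

```text
time_s: 26.6
position: [0.4385, -0.2792, 0.1413]
tool_rot: [[1.0, -0.0, -0.001], [0.001, 0.001, 1.0], [-0.0, -1.0, 0.001]]
ft_force: [0.0, -0.0, 0.1]
grip_width: 0.0503
```

```bash
python3 - <<'E'
from h import *
p=env.get_image("side"); s=env.observe(); print(s["position"],s["ft_force"],s["grip_width"])
save(p,"s13.png",None,1.4)
for o in ("lens_large_mid","cover_large_knob","cover_small_knob","base_small"):
    for d in env.outline_of(o,p): print(o,d["conf"],d["pixel"],fit(p,o,d["mask"],0 if o in("cover_large_knob","base_small") else .008))
p=env.get_image("top")
for o in ("lens_large_mid","cover_small_knob","base_large","base_small"):
    for d in env.outline_of(o,p): print(o,d["conf"],d["pixel"],fit(p,o,d["mask"],0 if o in("base_large","base_small") else .008))
save(p,"t13.png",None,1.4)
E
```

```text
[ 0.4385949  -0.27924238  0.14144487] [0.69197625 0.36800554 0.08337253] 0.05012936040825794
lens_large_mid 0.75 [258.2, 285.8] (array([0.43444738, 0.087931  ]), np.float64(0.9692307692307692))
cover_large_knob 0.71 [140.9, 319.5] (array([ 0.4382859 , -0.27888584]), np.float64(0.9744582043343654))
cover_small_knob 0.73 [160.8, 382.1] (array([ 0.2804155 , -0.22714853]), np.float64(0.5687885010266941))
cover_small_knob 0.65 [171.5, 216.1] (array([ 0.64169546, -0.10434357]), np.float64(0.9838546922300706))
base_small 0.85 [190.5, 226.6] (array([ 0.63015803, -0.08918945]), np.float64(0.2988505747126437))
lens_large_mid 0.85 [226.4, 249.2] (array([0.43845111, 0.09016073]), np.float64(0.7402945113788487))
cover_small_knob 0.97 [139.0, 342.2] (array([ 0.64250366, -0.10681703]), np.float64(0.9619047619047619))
cover_small_knob 0.6 [275.4, 370.7] (array([ 0.33711569, -0.16481731]), np.float64(0.7658688865764828))
base_large 0.61 [222.6, 239.3] (array([0.4488547 , 0.10053999]), np.float64(0.33498871331828445))
base_small 0.63 [152.9, 334.8] (array([ 0.6223968 , -0.09754744]), np.float64(0.25050641458474004))
```

View pics/s13.png

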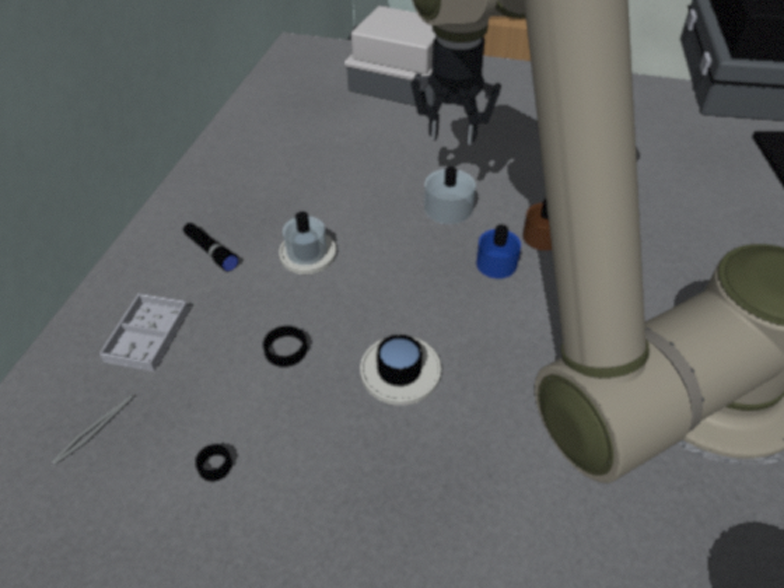

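View pics/t13.png

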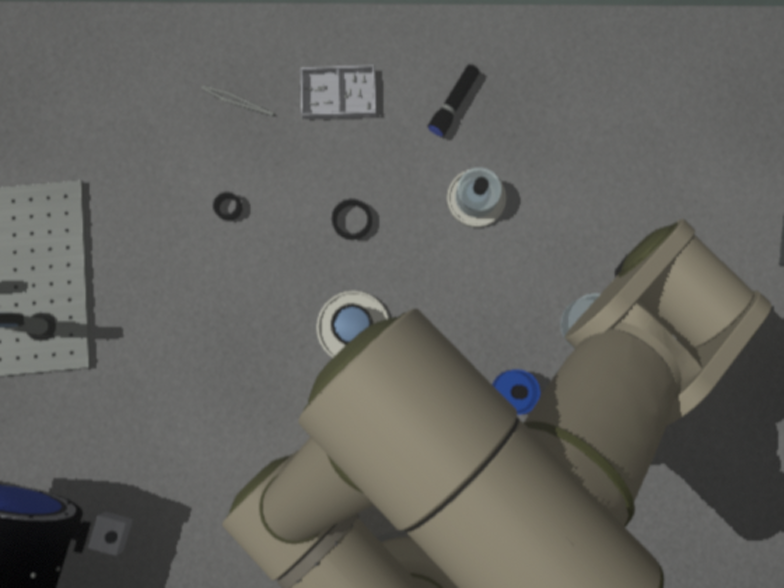

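Small set is covered and concentric; large lens stands mid-base (side 400,358). The large clear cover is below the gripper at (450,195); the nearby blue/brown ones are look-alikes of the small one.

Emit:
{"fn": "carry_out", "kwargs": {
  "plan": [
    [[0,0.02,-0.0008],[0,0,0],0.05],
    [[0,0.03,0],[0,0,0],0.05],
    [[0,0.02,0],[0,0,0],0.05],
    [[0,0.01,0],[0,0,0],0.05],
    [[0,0.002,0],[0,0,0],0.05],
    [[0,0,0],[0,0,0],0.05],
    [[0,0,0],[0,0,0],0.05]
  ]
}}

```text
time_s: 27.98
position: [0.4387, -0.2815, 0.06]
tool_rot: [[1.0, 0.001, 0.001], [-0.001, -0.001, 1.0], [0.001, -1.0, -0.001]]
ft_force: [-0.1, 0.0, 0.4]
grip_width: 0.0499
```

```bash
python3 - <<'E'
from h import *
p=env.get_image("side"); s=env.observe(); print(s["position"])
save(p,"s14.png",(70,190,260,380),6)
E
```

```text
[ 0.43867928 -0.28145709  0.05989494]
```

View pics/s14.png

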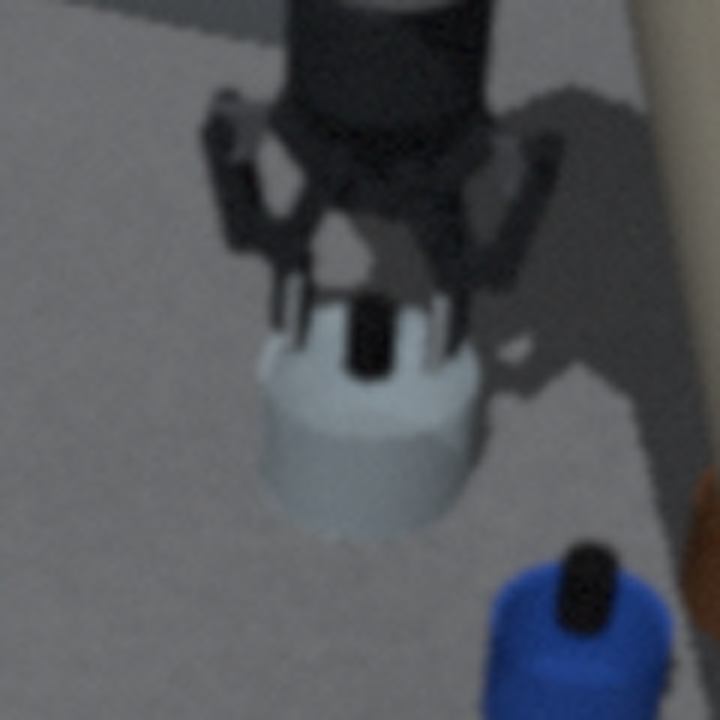

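Emit:
{"fn": "carry_out", "kwargs": {
  "plan": [
    [[0,0,0.0008],[0,0,0],0.035],
    [[0,0,0],[0,0,0],0.026],
    [[0,0,0],[0,0,0],0.02],
    [[0,0,0],[0,0,0],0.015],
    [[0,0,0],[0,0,0],0.015],
    [[0,0,0],[0,0,0],0.015]
  ]
}}

```text
time_s: 28.78
position: [0.4384, -0.2805, 0.0594]
tool_rot: [[1.0, -0.0, 0.001], [-0.001, 0.0, 1.0], [-0.0, -1.0, 0.0]]
ft_force: [-1.2, 0.0, 2.5]
grip_width: 0.0202
```

Emit:
{"fn": "carry_out", "kwargs": {
  "plan": [
    [[0,-0.005,0],[0,0,0],0.015],
    [[0,-0.025,0],[0,0,0],0.015],
    [[0,-0.05,0],[0,0,0],0.015],
    [[0,0,0],[0,0,0],0.015],
    [[0,0,0],[0,0,0],0.015]
  ]
}}

```text
time_s: 29.4
position: [0.4382, -0.2801, 0.1388]
tool_rot: [[1.0, -0.001, 0.001], [-0.001, 0.001, 1.0], [-0.001, -1.0, 0.001]]
ft_force: [-1.1, 0.7, -1.2]
grip_width: 0.0203
```

Emit:
{"fn": "carry_out", "kwargs": {
  "plan": [
    [[0,0,0.03],[0,0,0],0.015],
    [[-0.001,0,0.055],[0,0,0],0.015],
    [[-0.001,0,0.055],[0,0,0],0.015],
    [[-0.001,0,0.055],[0,0,0],0.015],
    [[-0.001,0,0.055],[0,0,0],0.015],
    [[-0.001,0,0.055],[0,0,0],0.015],
    [[0,0,0.045],[0,0,0],0.015],
    [[0,0,0.018],[0,0,0],0.015]
  ]
}}

```text
time_s: 30.4
position: [0.4326, 0.0897, 0.1381]
tool_rot: [[1.0, -0.003, -0.002], [0.002, 0.0, 1.0], [-0.003, -1.0, 0.0]]
ft_force: [-0.1, -0.4, -0.4]
grip_width: 0.0212
```

Emit:
{"fn": "carry_out", "kwargs": {
  "plan": [
    [[0,0,0],[0,0,0],0.015],
    [[0,0,0],[0,0,0],0.015],
    [[0,0,0],[0,0,0],0.015]
  ]
}}

```text
time_s: 30.78
position: [0.4338, 0.0867, 0.1391]
tool_rot: [[1.0, -0.001, 0.002], [-0.002, -0.0, 1.0], [-0.001, -1.0, -0.0]]
ft_force: [0.0, -0.1, -1.1]
grip_width: 0.021
```

```bash
python3 - <<'E'
from h import *
p=env.get_image("side"); s=env.observe(); print(s["position"],s["ft_force"],s["grip_width"])
save(p,"s15.png",(150,310,200,360),4)
for o in ("cover_large_knob",):
    for d in env.outline_of(o,p): print(o,d["conf"],d["pixel"],fit(p,o,d["mask"],s["position"][2]-.0594))
E
```

```text
[0.43378738 0.08677566 0.13916155] [-0.75159678  0.06669046 -1.08999241] 0.0205923517731784
cover_large_knob 0.63 [233.6, 284.6] (array([0.43355053, 0.09340026]), np.float64(0.8058774834437086))
cover_large_knob 0.3 [275.8, 285.2] (array([0.41046935, 0.17577102]), np.float64(0.4020083102493075))
```

View pics/s15.png

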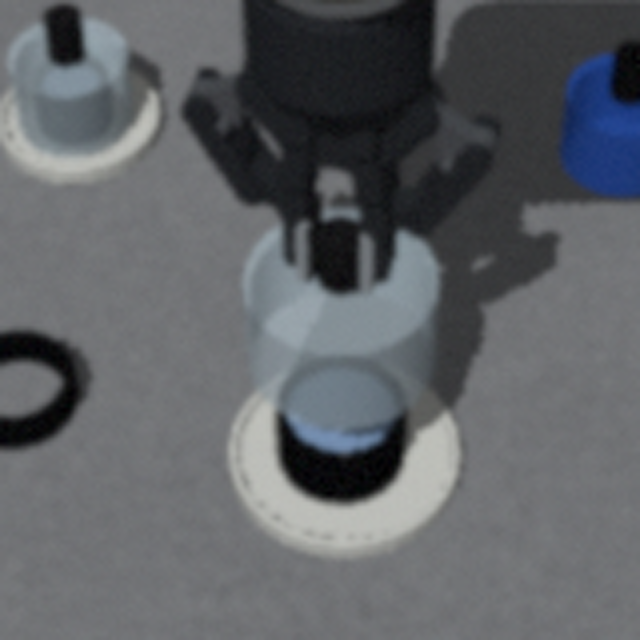

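Emit:
{"fn": "carry_out", "kwargs": {
  "plan": [
    [[-0.0006,0.015,0.0008],[0,0,0],0.015],
    [[0,0.02,0],[0,0,0],0.015],
    [[0,0.018,0],[0,0,0],0.015],
    [[0,0.01,0],[0,0,0],0.015],
    [[0,0.005,0],[0,0,0],0.015],
    [[0,0.001,0],[0,0,0],0.015],
    [[0,0,0],[0,0,0],0.015],
    [[0,0,0],[0,0,0],0.015]
  ]
}}

```text
time_s: 31.88
position: [0.4333, 0.0883, 0.0707]
tool_rot: [[1.0, 0.001, 0.001], [-0.001, -0.0, 1.0], [0.001, -1.0, -0.0]]
ft_force: [-0.2, -0.0, -0.4]
grip_width: 0.0204
```

Emit:
{"fn": "carry_out", "kwargs": {
  "plan": [
    [[0,0,0],[0,0,0],0.015]
  ]
}}

```text
time_s: 32.0
position: [0.4332, 0.0883, 0.0705]
tool_rot: [[1.0, 0.0, 0.001], [-0.001, -0.0, 1.0], [0.0, -1.0, -0.0]]
ft_force: [-0.5, -0.3, -2.6]
grip_width: 0.0205
```

Emit:
{"fn": "carry_out", "kwargs": {
  "plan": [
    [[0,0.002,0],[0,0,0],0.015],
    [[0,0.0005,0],[0,0,0],0.015],
    [[0,0,0],[0,0,0],0.015],
    [[0,0,0],[0,0,0],0.015]
  ]
}}

```text
time_s: 32.5
position: [0.4332, 0.0883, 0.0678]
tool_rot: [[1.0, -0.0, 0.001], [-0.001, -0.0, 1.0], [-0.0, -1.0, -0.0]]
ft_force: [-0.4, -0.5, -0.6]
grip_width: 0.0207
```

Emit:
{"fn": "carry_out", "kwargs": {
  "plan": [
    [[0,0.0008,0],[0,0,0],0.015],
    [[0,0,0],[0,0,0],0.015],
    [[0,0,0],[0,0,0],0.015]
  ]
}}

```text
time_s: 32.88
position: [0.4331, 0.0883, 0.0673]
tool_rot: [[1.0, 0.0, 0.001], [-0.001, -0.0, 1.0], [0.0, -1.0, -0.0]]
ft_force: [-2.1, -1.2, 5.1]
grip_width: 0.0208
```

Contact. Release, rise, and back away toward −y for the final check.

Emit:
{"fn": "carry_out", "kwargs": {
  "plan": [
    [[0,0,0],[0,0,0],0.022],
    [[0,0,0],[0,0,0],0.026],
    [[0,0,0],[0,0,0],0.034],
    [[0,0,0],[0,0,0],0.042],
    [[0,0,0],[0,0,0],0.045],
    [[0,-0.015,0],[0,0,0],0.045],
    [[0,-0.035,0],[0,0,0],0.045],
    [[0,-0.06,0],[0,0,0],0.05]
  ]
}}

```text
time_s: 33.88
position: [0.4323, 0.0883, 0.1772]
tool_rot: [[1.0, -0.004, 0.001], [-0.001, 0.0, 1.0], [-0.004, -1.0, 0.0]]
ft_force: [1.1, 0.1, 0.1]
grip_width: 0.05
```

Emit:
{"fn": "carry_out", "kwargs": {
  "plan": [
    [[0,-0.04,-0.02],[0,0,0],0.05],
    [[0,0,-0.05],[0,0,0],0.05],
    [[0,0,-0.05],[0,0,0],0.05],
    [[0,0,-0.05],[0,0,0],0.05],
    [[0,0,-0.05],[0,0,0],0.05],
    [[0,0,-0.05],[0,0,0],0.05],
    [[0,0,-0.05],[0,0,0],0.05],
    [[0,0,-0.02],[0,0,0],0.05]
  ]
}}

```text
time_s: 34.88
position: [0.4326, -0.2538, 0.2167]
tool_rot: [[1.0, -0.0, 0.003], [-0.003, 0.0, 1.0], [-0.0, -1.0, 0.0]]
ft_force: [0.2, -0.4, -0.5]
grip_width: 0.0498
```

```bash
python3 - <<'E'
from h import *
print(env.observe()["position"])
for n in ("side","top"):
    p=env.get_image(n); 
    for o in M:
        if o[:4]=="base": continue
        for d in env.outline_of(o,p): print(n,o,round(d["conf"],2),d["pixel"],fit(p,o,d["mask"],0 if o[0]=="s" else .008))
    save(p,n+"16.png",(100,380,120,480),2.1)
E
```

```text
[ 0.43259062 -0.25384558  0.21669204]
side lens_large_mid 0.49 [174.8, 215.9] (array([ 0.64665294, -0.11247453]), np.float64(0.7787325456498388))
side cover_large_knob 0.67 [254.3, 284.2] (array([0.43387531, 0.08874955]), np.float64(0.9730368968779565))
side cover_small_knob 0.94 [172.0, 215.4] (array([ 0.64230593, -0.10439717]), np.float64(0.9447287615148413))
side cover_small_knob 0.86 [184.0, 352.8] (array([ 0.33331562, -0.15056335]), np.float64(0.9634966378482228))
side cover_small_knob 0.82 [160.5, 385.6] (array([ 0.27028539, -0.23282899]), np.float64(0.9172625127681308))
side spacer_large_mid 0.9 [253.6, 202.9] (array([0.60320894, 0.09412393]), np.float64(0.6670716889428918))
side spacer_small_mid 0.69 [335.4, 156.6] (array([0.62233251, 0.29191858]), np.float64(0.7227722772277227))
top cover_large_knob 0.62 [228.5, 251.5] (array([0.43396797, 0.08621672]), np.float64(0.9512362637362637))
top cover_small_knob 0.82 [275.4, 364.7] (array([ 0.33774387, -0.15456555]), np.float64(0.701271186440678))
top spacer_large_mid 0.85 [144.7, 251.7] (array([0.60591884, 0.0907741 ]), np.float64(0.38645980253878703))
top spacer_small_mid 0.66 [144.7, 161.5] (array([0.62580947, 0.28969777]), np.float64(0.6446280991735537))
```

View pics/side16.png

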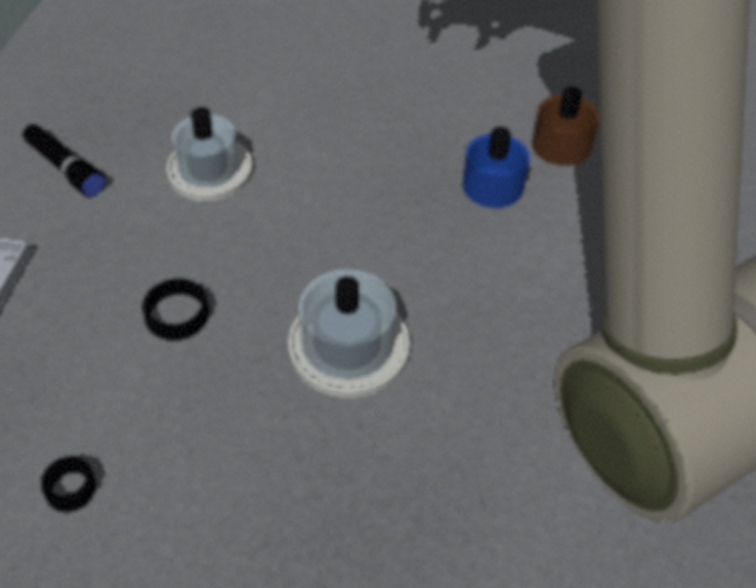

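View pics/top16.png

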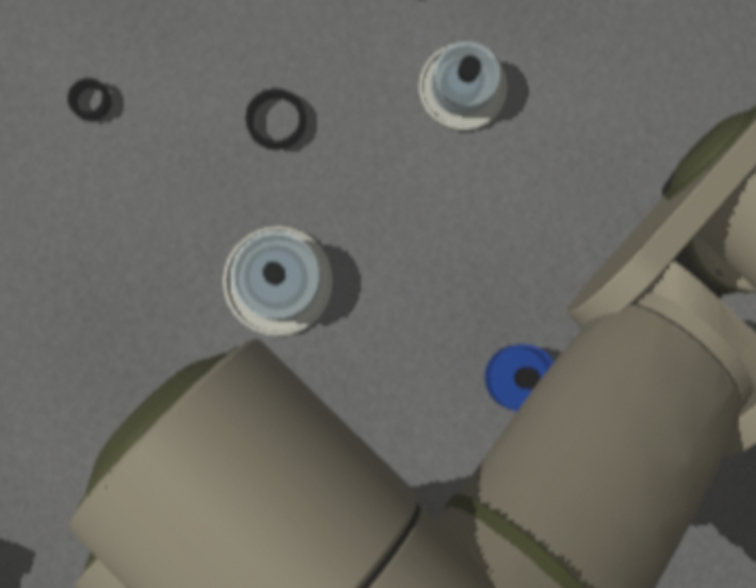

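Both pictures show each lens upright under its own clear cover, inside the rim: small at side crop (205,155), large at (347,325). The spacers and the look-alikes have not moved. Handing in.

```bash
python3 - <<'E'
from h import *
print(env.close_job(), env.observe()["time_s"])
E
```

```text
the job is handed in; nothing more can be done
the job is handed in; nothing more can be done
```

Both mounted lenses are put away. Each stands glass up on its own base with its clear cover over it, flat inside the rim. I did the small set first, then the large. Each piece was lowered until the wrist read about 3–5 N, then released. The job took about 36 s of the 104 s allowed.

**Final positions:** in the closing pictures the large cover was within about 2 mm of its base centre. The small cover was within about 2 mm by the side view; the last top view gave no reading for it, but an earlier one agreed.

**Other objects:** the spacers and the blue and brown look-alikes were not touched.

**Checks that disagreed:**
- The networks sometimes gave wrong labels, such as calling the covered small set "lens_large". I set those aside because they did not match the pictures.
- Fits to partly hidden bases and to the look-alikes were off by up to about 2 cm. I computed the look-alikes at the wrong height in the last check, so that one is no sign of movement.

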